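# Unclip a tested board and hang it at the collar

## Task

Unclip the carrier with the green board from the leaning test rail: take it by its yellow tab and draw it straight out along its lean, against the spring catch, coming in at a slant because of the light bar above. Hook it over the bare end of the hanging rail, the part without the blue keeper strip above it, then slide it along under the strip until it just touches the red collar, without shifting the collar. Let go and leave it hanging straight there, at rest, and leave both blue boards clipped and the other things on the bench where they are.

Things in the scene. Friction and masses are not known exactly. Their poses are not given: they have to be found in the camera images.
- green: board carrier, 0.11-0.23 kg: plate in its own x-z plane, green board, yellow tab, steel hook. Axes: z up the carrier, x along its width, y across its thickness. Origin: underside of the foot, midway between its clip jaws. Frame x -20 to 84, z 0 to 78 mm, 8 mm thick, board parts 8.5 mm either side. At start z leans 35 to 38 deg from vertical to the station's -x (to the robot); x points away
- green_foot (a point): the green carrier's foot (= its origin), resting on the mount rail's top edge: two jaws 24 mm long down -z, 14 mm thick in y, straddle the 12 mm rail with 0.75 mm play each side. A ridge on the +x jaw is held under a spring catch, which yields to a pull of about 10 to 18 N along the carrier's +z and is passed after 10 mm. Draw out 26 mm or more along +z to clear the rail
- green_tab (a point): middle of the green carrier's yellow grip tab, carrier coordinates (-5, 0, 104) mm. Tab: 24 mm wide in the carrier's x, 10 mm thick in y (grip across y), z 78 to 116 mm; axes as the carrier's
- green_hook (a point): in the green carrier's hook, where the hanging rail's axis lies when it hangs; carrier coordinates (27, 0, 113) mm. Hook: inverted U of 6 mm bar, 14 mm wide in y, inner width 18 mm, stem at x 15 mm, mouth to the carrier's +x; tip's lower end at z 103 mm, so 25 mm free between tip and frame top (z 78), where the rail enters; crown top z 125 mm
- station: test station, fixed, turned about z, -x to the robot; origin under its grey base (x -65 to 125, y +-165, 16 mm high). A leaning 12 mm aluminium plate along y is the mount rail. Three carriers are clipped on it at y about -70, 0, 70 mm, in any order, each under an orange spring catch on its far side
- station_mid (a point): middle of the mount rail's top edge, 90 mm above the table, centre place; axes as station. The rail leans 35 deg to -x
- light_bar (a point): middle of the white light bar's underside, 283 mm above the table; bar 30 mm wide (x), 314 mm long (y), 23 mm high, above the carriers' tabs; end arms at y +-150 mm run back to posts 157 mm behind it (+x). Axes as station
- hangrail: hanging rail stand, fixed, turned about z; origin on the table under the rail's middle, y along the rail; grey base x -20 to 50, y +-185, 12 mm high; posts at the rail's ends, y +-165 mm
- rail_mid (a point): middle of the hanging rail, on its axis, 215 mm above the table; steel bar 12 mm across along y, -165 to 165 mm; axes as hangrail. Blue keeper strip, 10 mm wide, 4 mm thick, above it from y -170 to 5 mm, 12 mm free between rail and strip; bare from y 5 to 158 mm. The hook goes on from the rail's -x side, then down
- collar_mid (a point): middle of the red collar on the hanging rail under the keeper strip, y -60 to -120 mm from rail_mid; 24 mm across, 12 mm long, axes as hangrail. Held by friction, it slips if pushed with more than about 8 N. The hook touches it when green_hook is 13 mm from collar_mid along the rail (+y side)
- blue_a: board carrier of the same build as green but with a dark blue board; it stays clipped where it is
- blue_b: board carrier of the same build as green but with a dark blue board; it stays clipped where it is
- reel: white plastic component reel, 90 mm across, 16 mm high, flat on the mat; leave alone
- dispenser: white dispenser bottle with blue cap, 52 mm across, 110 mm high; leave alone
- tray: black divided parts tray, 100 x 140 x 30 mm; leave alone
- driver: red-handled screwdriver lying on the mat, 150 mm long; leave alone
- shield_can: small aluminium shield can, 40 x 30 x 8 mm; leave alone
- flux_jar: amber jar with black lid, 44 mm across, 45 mm high; leave alone
Mind the look-alikes: they are no part of the job. What is shaped like the green but pink is not meant.

How it is judged:
By the outcome, as a careful person would: the job done as asked, in the order asked, and still so for the second after the job is handed in, with the robot touching nothing.
It also fails if it takes over 69 s, if anything falls off the work surface, if the arm or the gripper's body presses on something with over 40 N, if the wrist force passes 120 N, or if a joint passes its speed limit or range.

## Robot

A 7-joint arm with a two-finger parallel gripper is mounted at the origin on the work surface. World frame = base frame: x ahead of the robot, y to its left, z up, the work surface at z = 0. Lengths are in m, angles in degrees, forces in N, time in s.
With the tool pointing down it reaches from about 0.425 to 0.875 m from the base axis. Payload 4.7 kg.
Tool frame: the origin (TCP) lies at the very end of the fingers, on their centre line; the grasp point (between the pads) lies 19 mm behind it; z points along the fingers, y is the line along which they close (so a half turn about z gives the same grasp; the last joint's range is limited). The gripper opens to 87 mm and grips with 3 to 60 N. Pads are 19 mm wide; open, the fingers measure 117 mm over their backs; the gripper's body (75 mm by 190 mm) begins 51 mm behind the grasp point.
Start: joints at [71.74, 18.392, -4.016, 83.108, 1.295, 78.541, -3.26], TCP at [0.212, -0.614, 0.223] pointing down, gripper open.
Joint ranges: [-163.93, 163.93], [-17.29, 119.83], [-79.2, 71.16], [3.27, 140.29], [-89.18, 269.18], [5.43, 117.66], [-154.24, 154.24]. Speed limits (degrees/s): [147.25, 147.25, 180, 180, 180, 180, 180].

## Interface

Orientations are given as [roll, pitch, yaw] about the fixed x, y, z axes, in that order (R = Rz(yaw) Ry(pitch) Rx(roll)).
In Python, from cell import get_obs, cams, ticket, finder gives the robot as it stands.
- The arm moves only by the shell command python3 -m creep 'ROWS' [FORCE]. ROWS is text: rows parted by semicolons, each of 5 numbers parted by spaces: the shift along the world's x, y, z in m, then the turn about the world's z in degrees, then the finger opening in m, from 0 to 0.087. A call has 1 to 8 rows; each row shifts and turns the commanded pose from where the row before left it; what a row does not reach is not made up. A row lasts 1/8 s, in which the tool goes at most 62.5 mm and 10.7 degrees, less where a joint would pass 70% of its speed; a pose out of reach is approached as far as the arm can. A call with a gripper value outside its range is refused whole. The fingers move at their own pace and stop on an object; FORCE is the grip in N (left out, the last holds). Time passes only in rows, so rows that do not move let the fingers close. It gives the time, the measured TCP pose, the force, the opening and the grip force at its end, in the units of the state.
- get_obs(): the state, without advancing time (a new reading comes with each control period).
- cams.read_camera(name): name is "scene" or "side" or "wrist"; returns the picture (480x640x3 uint8, red, green, blue); there is no depth.
- cams.calibration(name): a dict with "fx", "fy", "cx", "cy" (pixels), "extrinsics" (4x4, takes a point from world to camera coordinates). Camera axes: x right, y down, z forward; pixel columns grow to the right and rows downward; lengths in m; the calibration is good to about 2 mm. A picture is of the moment at which its call begins: read the wrist's pose just before it. calibration takes no time and is no camera call; for the wrist camera it gives the pose at the moment of the call.
- ticket.sign_off(): hands the job in; it is judged then, once.
Trained networks look in the newest picture that a camera, given by its name, has taken for a name from the list of things; names that differ only in an ending like _2 or _b are one class to them, and where a whole thing is asked for, a point or a joint stands for the part that bears it (a point fixed in the world has none). Each returns a list of dicts, best first, with "p" (0 to 1); they miss things now and then, are a little off and sometimes report something else, mostly with a low value. They report only what shows in the picture. A call takes as long as a camera call. They do not tell look-alikes from the thing itself.
- finder.masks_of(name, camera): "mask" (480x640 bool, what is visible of it) and "xy" ([column, row] in pixels, amid what is visible of it).
- finder.tip_of(name, camera): "xy" ([column, row] in pixels: a listed point, or the origin of a listed thing).
The state is a dict: "time_s": time; "qpos": joint angles; "joint_velocities": joint speeds; "effort": joint torques, N m; "tool_pos": TCP position; "tool_rot": TCP orientation; "force": force on the tool from outside, world axes, zero at the start; "wrist_torque": the same for the moment, N m; "grip_width": finger opening in m; "grasp_force": force on a finger pad.
Only numpy, scipy, OpenCV 4.12 (cv2) and the standard library are available. Lean on these libraries where they do the work, as an engineer would, in place of code of your own. Each camera call takes 0.05 s, during which the arm holds its last target. There are 200 camera calls.

## Working session

There is one attempt and no reset: what is moved stays moved. The work goes in short steps, Python scripts to look and compute and a shell command to move; the robot and the scene stay as the last step left them, time stands still between calls to the robot, and variables do not carry over. Pictures are saved under pics/ and viewed, at most 10 in all, crops included, and the job is handed in when it is done.

```bash
mkdir -p pics; ls
cat > h.py <<'E'
import numpy as np, cv2
from cell import get_obs, cams, ticket, finder
def shot(n,fn=None):
    im=cams.read_camera(n); c=cams.calibration(n)
    if fn: cv2.imwrite('pics/'+fn,im[:,:,::-1])
    return im,c
def P(c):
    K=np.array([[c['fx'],0,c['cx']],[0,c['fy'],c['cy']],[0,0,1]]);return K@np.array(c['extrinsics'])[:3]
def tri(obs): # list of (c,xy)
    A=[]
    for c,(u,v) in obs:
        p=P(c);A+= [u*p[2]-p[0],v*p[2]-p[1]]
    A=np.array(A); A/=np.linalg.norm(A[:,:3],axis=1)[:,None]
    x,r,_,_=np.linalg.lstsq(A[:,:3],-A[:,3],rcond=None); return x,np.abs(A[:,:3]@x+A[:,3]).max()
def proj(c,X):
    q=P(c)@np.append(X,1);return q[:2]/q[2]
E
python3 - <<'E'
from h import *
np.set_printoptions(precision=3,suppress=True)
o=get_obs();print({k:np.round(v,3) for k,v in o.items()})
a,_=shot('scene');b,_=shot('side');cv2.imwrite('pics/a.png',a[:,:,::-1]);cv2.imwrite('pics/b.png',b[:,:,::-1])
for n in ['green','green_foot','green_tab','green_hook','station_mid','light_bar','rail_mid','collar_mid','blue_a','hangrail','station']:
  for cam in ['scene','side']:
    print(n,cam,[(np.round(d['xy'],1),round(d['p'],2)) for d in finder.tip_of(n,cam)][:4])
for cam in ['scene','side']:
  c=cams.calibration(cam);E=np.array(c['extrinsics']);print(cam,-E[:3,:3].T@E[:3,3],E[2,:3])
E
```

```text
pics
{'time_s': np.float64(0.0), 'qpos': array([71.74 , 18.439, -4.015, 83.177,  1.297, 78.541, -3.259]), 'joint_velocities': array([ 0.011, -0.129,  0.033, -0.005, -0.078,  0.063,  0.05 ]), 'effort': array([  0.002, -49.129,  -0.403, -31.253,  -0.064,   0.044,   0.   ]), 'tool_pos': array([ 0.212, -0.614,  0.221]), 'tool_rot': array([-179.889,    0.008,   19.071]), 'force': array([ 0.366, -0.516,  0.584]), 'wrist_torque': array([-0.009,  0.033, -0.013]), 'grasp_force': np.float64(0.0), 'grip_width': np.float64(0.087)}
green scene [(array([359.4, 453.5]), 0.84), (array([311.2, 168.2]), 0.77), (array([351.4, 341.7]), 0.68)]
green side [(array([264.9, 341.2]), 0.89), (array([189.1, 440. ]), 0.75), (array([395.8, 218.8]), 0.62)]
green_foot scene [(array([311.3, 167.8]), 0.84), (array([350.9, 337.5]), 0.82), (array([359.6, 450.5]), 0.7)]
green_foot side [(array([394.8, 219.8]), 0.92), (array([187.6, 445.5]), 0.71)]
green_tab scene [(array([273.6, 177.4]), 0.92), (array([374.9, 300.8]), 0.91)]
green_tab side [(array([301.6, 317.6]), 0.91), (array([359.1, 207.6]), 0.67)]
green_hook scene [
[... 623 characters left out ...]
[293.6, 247.4]), 0.71), (array([300.6, 138.1]), 0.61), (array([323.5, 447.2]), 0.58)]
blue_a scene [(array([305.4, 301.1]), 0.7), (array([324.9, 319.2]), 0.67), (array([456.9, 315.1]), 0.22), (array([238.8, 169.5]), 0.18)]
blue_a side [(array([268.4, 284.7]), 0.91), (array([267.2, 311.4]), 0.8), (array([264.9, 342.6]), 0.71)]
hangrail scene [(array([247.9, 226.2]), 0.91)]
hangrail side [(array([302. , 226.5]), 0.71), (array([263. , 341.3]), 0.5)]
station scene [(array([325. , 335.5]), 0.56)]
station side [(array([265.4, 338.8]), 0.84), (array([398.1, 422.5]), 0.51), (array([289.5, 306.5]), 0.47)]
scene [0.941 0.538 1.183] [-0.32  -0.414 -0.852]
side [0.461 0.821 0.952] [ 0.068 -0.702 -0.709]
```

View pics/a.png

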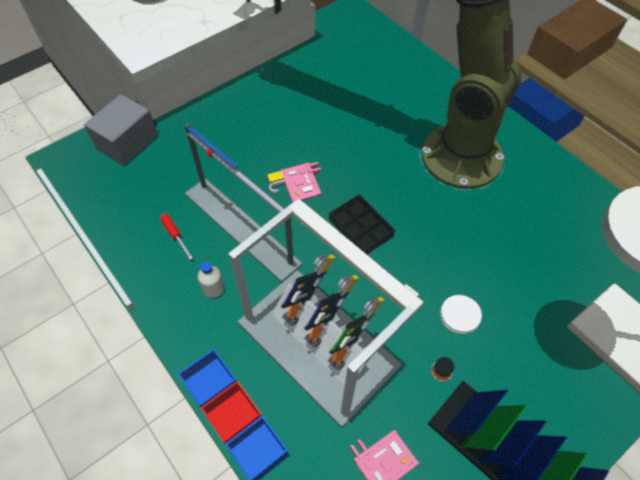

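View pics/b.png

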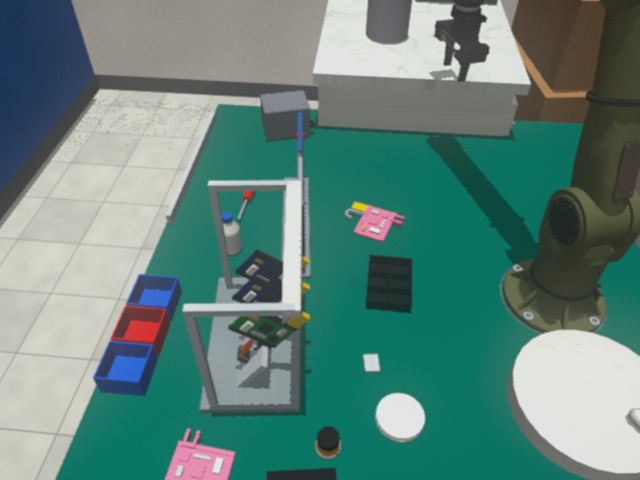

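Scene picture: green carrier at (350,333), tab (375,301), the carrier nearest the front; blue ones at (323,313) and (303,287); hanging rail from (190,135) to (290,220), collar (210,153). Side picture: green at (265,327), tab (301,318); collar near (301,138). Look-alikes: pink boards at scene (298,180) and (385,458), and green cards in the rack (490,425) and (550,465). The clipped carrier with the green board is the choice.

Run:
```python
from h import *
np.set_printoptions(precision=4,suppress=True)
cs,cd=cams.calibration('scene'),cams.calibration('side')
for n,a,b in [('tab',(374.9,300.8),(301.6,317.6)),('foot',(350.9,337.5),(264.9,341.2)),('hook',(372.7,303.5),(290.8,307)),('stmid',(329.1,319.3),(266.9,312.5)),('bar',(352.9,258.1),(291.9,247.2)),('railmid',(238.6,170.8),(299.4,158.8)),('collar',(211.2,152.9),(300.6,138.1)),('blue2tab?',(351,280),(305,288))]:
  print(n,*tri([(cs,a),(cd,b)]))
im=cams.read_camera('scene');s=cams.read_camera('side')
A=cv2.resize(im[180:430,230:430],(400,500),interpolation=cv2.INTER_CUBIC);B=cv2.resize(s[170:420,190:350],(320,500),interpolation=cv2.INTER_CUBIC)
cv2.imwrite('pics/c.png',np.hstack([A,B])[:,:,::-1])
```

```text
tab [0.5421 0.2296 0.1573] 0.0015530079078394654
foot [0.6121 0.2426 0.0911] 0.00227325415448143
hook [0.5618 0.2403 0.196 ] 0.0017651442902375525
stmid [0.6206 0.1809 0.0953] 0.0013914680362501763
bar [0.5644 0.1754 0.284 ] 0.00024067554602930086
railmid [ 0.5931 -0.1765  0.2169] 0.0029403644292507886
collar [ 0.6047 -0.2731  0.2036] 0.0012274926396995695
blue2tab? [0.5459 0.1594 0.1544] 0.001627914897303906
```

View pics/c.png

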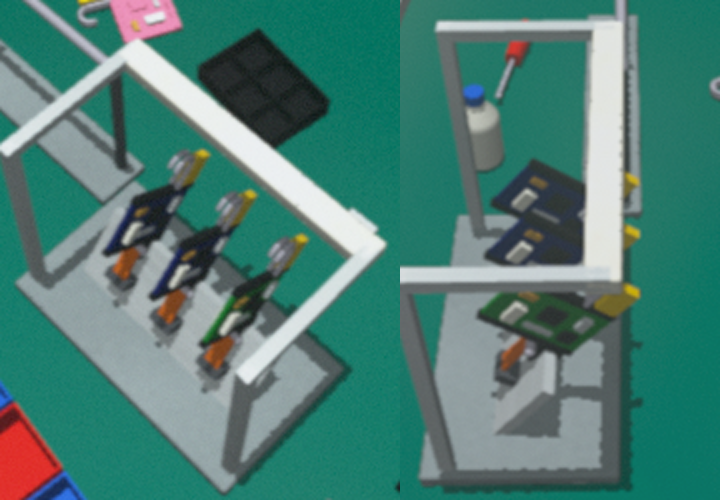

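```bash
python3 -m creep '0.02 0.03 0.06 0 0.087;0.02 0.03 0.05 0 0.087;0.02 0.03 0.05 0 0.087;0.02 0.03 0.05 0 0.087' 20; python3 -c "
from h import *
print(np.round(get_obs()['qpos'],1))"
```

```text
time_s: 1.8
tool_pos: [0.2907, -0.4964, 0.428]
tool_rot: [180.0, -0.0, 19.1]
force: [-0.0, -1.5, -0.4]
grip_width: 0.0865
grasp_force: 0.0
[ 63.9   8.7  -8.1  71.9   1.2  99.5 -14.9]
```

```bash
python3 -m creep '0.02 0.04 0.04 0 0.087;0.02 0.04 0.04 0 0.087;0.02 0.04 0.04 0 0.087;0.02 0.04 0.04 0 0.087;0.02 0.04 0.04 0 0.087;0.02 0.04 0.04 0 0.087' ; python3 -c "
from h import *
print(np.round(get_obs()['qpos'],1))"
```

```text
time_s: 2.55
tool_pos: [0.3924, -0.2966, 0.5998]
tool_rot: [178.3, -0.7, 19.1]
force: [0.9, -1.0, -0.9]
grip_width: 0.0871
grasp_force: 0.0
[ 23.    3.7  11.8  57.   -0.3 117.6 -36.3]
```

```bash
python3 -m creep '0.03 0 0.05 0 0.087;0.03 0.03 0.04 0 0.087;0.03 0.03 0.04 0 0.087;0.03 0.03 0.04 0 0.087' ; python3 -c "
from h import *
print(np.round(get_obs()['qpos'],1))"
```

```text
time_s: 3.05
tool_pos: [0.4954, -0.2038, 0.6551]
tool_rot: [172.9, -5.7, 19.5]
force: [-0.4, 0.1, 0.5]
grip_width: 0.0873
grasp_force: 0.0
[ -6.8   8.3  32.6  46.2  -3.8 117.6 -47.7]
```

```bash
python3 -m creep '0.02 0.04 0.04 0 0.087;0.02 0.05 0.04 0 0.087;0.02 0.05 0.04 0 0.087;0.02 0.04 0.04 0 0.087;0.0 0.04 0.04 0 0.087'
cat > st.py <<'E'
from h import *
from scipy.spatial.transform import Rotation as Ro
o=get_obs();R=Ro.from_euler('xyz',o['tool_rot'],degrees=True).as_matrix()
print('q',np.round(o['qpos'],1),'p',np.round(o['tool_pos'],4),'t',o['time_s'],'z',np.round(R[:,2],3),'y',np.round(R[:,1],3),'tilt',np.degrees(np.arccos(-R[2,2])).round(1),'az',np.degrees(np.arctan2(R[1,2],R[0,2])).round(1),'w',o['grip_width'])
E
python3 st.py
```

```text
time_s: 3.68
tool_pos: [0.5544, 0.0048, 0.7199]
tool_rot: [167.9, -13.7, 21.0]
force: [-0.0, 0.4, -1.1]
grip_width: 0.0874
grasp_force: 0.0
q [-39.1  11.7  46.7  36.6  -4.2 117.6 -67.3] p [0.5544 0.0048 0.7199] t 3.675 z [ 0.292 -0.113 -0.95 ] y [ 0.303 -0.931  0.204] tilt 18.2 az -21.2 w 0.08739007751891166
```

```bash
python3 -m creep '0 0 0 -10 0.087;0 0 0 -10 0.087;0 0 0 -10 0.087;0 0 0 -10 0.087;0 0 0 -8 0.087;0.01 0 0.05 0 0.087;0.01 0 0.05 0 0.087' ;python3 st.py
```

```text
time_s: 4.55
tool_pos: [0.5557, -0.02, 0.7168]
tool_rot: [168.8, -21.4, -25.3]
force: [-0.6, -0.2, 1.2]
grip_width: 0.087
grasp_force: 0.0
q [ -53.    18.4   71.1   37.1   -2.6  117.6 -104.8] p [ 0.5557 -0.02    0.7168] t 4.55 z [ 0.241 -0.328 -0.913] y [-0.484 -0.856  0.18 ] tilt 24.0 az -53.7 w 0.08699656592669978
```

```bash
python3 -m creep '0 0 -0.05 5 0.087;0 0 -0.05 5 0.087;0 0 -0.05 5 0.087;0 0 -0.05 5 0.087' ;python3 st.py
```

```text
time_s: 5.05
tool_pos: [0.5449, -0.023, 0.5678]
tool_rot: [169.9, -21.2, -10.8]
force: [-22.1, 28.8, -22.5]
grip_width: 0.087
grasp_force: 0.0
q [ -86.6  -17.3   54.2   75.1   36.9  103.  -122.9] p [ 0.5449 -0.023   0.5678] t 5.05 z [ 0.316 -0.239 -0.918] y [-0.246 -0.955  0.164] tilt 23.3 az -37.1 w 0.08703063351688317
```

```bash
python3 -m creep '0 0 0 0 0.087;0 0 -0.04 0 0.087;0 0 -0.04 0 0.087' ;python3 st.py
```

```text
time_s: 5.42
tool_pos: [0.5454, -0.0303, 0.4911]
tool_rot: [170.1, -21.4, -11.8]
force: [0.5, 0.4, 0.5]
grip_width: 0.0868
grasp_force: 0.0
q [ -71.4  -16.8   45.3   86.5   32.8   93.2 -124.3] p [ 0.5454 -0.0303  0.4911] t 5.425 z [ 0.316 -0.241 -0.917] y [-0.262 -0.952  0.16 ] tilt 23.5 az -37.3 w 0.08677686262802882
```

```bash
python3 -m creep '-0.01 0.05 0 0 0.087;-0.01 0.05 0 0 0.087;-0.01 0.05 0 0 0.087;-0.01 0.05 0 0 0.087;0 0 0 0 0.087' ;python3 st.py
```

```text
time_s: 6.05
tool_pos: [0.5043, 0.1758, 0.4908]
tool_rot: [169.9, -21.3, -11.2]
force: [0.9, -0.1, -0.2]
grip_width: 0.0871
grasp_force: 0.0
q [ -77.3   -6.5   35.5   82.3   27.    97.4 -140. ] p [0.5043 0.1758 0.4908] t 6.05 z [ 0.316 -0.241 -0.917] y [-0.254 -0.953  0.163] tilt 23.4 az -37.4 w 0.08705323136765249
```

```bash
python3 -m creep '0.02 0.01 0.05 0 0.087;0.02 0.01 0.05 0 0.087;0.02 0.01 0.05 0 0.087;0.02 0.01 0.05 0 0.087' ;python3 st.py
```

```text
time_s: 6.55
tool_pos: [0.5825, 0.2059, 0.6878]
tool_rot: [170.1, -21.9, -11.6]
force: [0.5, -5.8, 3.4]
grip_width: 0.0867
grasp_force: 0.0
q [ -58.6   23.9   56.5   30.8   -3.7  117.5 -113.4] p [0.5825 0.2059 0.6878] t 6.55 z [ 0.326 -0.242 -0.914] y [-0.261 -0.952  0.159] tilt 24.0 az -36.6 w 0.08673180457472707
```

```bash
python3 -m creep '0.01 0 0.05 0 0.087;0.01 0 0.05 0 0.087;0.01 0 0.05 0 0.087' ;python3 st.py
```

```text
time_s: 6.92
tool_pos: [0.5899, 0.1787, 0.7486]
tool_rot: [171.9, -27.9, -10.7]
force: [0.0, -0.5, 0.2]
grip_width: 0.0868
grasp_force: 0.0
q [ -53.1   23.5   56.5   23.    -5.7  117.6 -109.9] p [0.5899 0.1787 0.7486] t 6.925 z [ 0.429 -0.224 -0.875] y [-0.248 -0.961  0.124] tilt 28.9 az -27.5 w 0.08683915353124541
```

```bash
python3 -m creep '0 0 0.02 -10 0.087;0 0 0.02 -10 0.087;0.01 0 0.05 -10 0.087;0.01 0.01 0.05 0 0.087;0.01 0.01 0.05 0 0.087' ;python3 st.py
```

```text
time_s: 7.55
tool_pos: [0.5811, 0.1394, 0.7803]
tool_rot: [178.7, -37.3, -39.6]
force: [0.4, 0.5, 1.2]
grip_width: 0.0873
grasp_force: 0.0
q [ -58.1   26.3   71.2   21.8   -3.3  117.6 -128.4] p [0.5811 0.1394 0.7803] t 7.55 z [ 0.452 -0.404 -0.795] y [-0.648 -0.761  0.019] tilt 37.3 az -41.8 w 0.08729739919018471
```

```bash
python3 -m creep '-0.02 0 -0.05 5 0.087;-0.02 0 -0.05 10 0.087;-0.02 0.01 -0.05 10 0.087;-0.02 0.01 -0.05 10 0.087;-0.02 0.01 -0.05 5 0.087' ;python3 st.py
```

```text
time_s: 8.18
tool_pos: [0.4812, 0.1291, 0.6733]
tool_rot: [-178.1, -33.4, -25.9]
force: [-34.0, -1.1, -44.8]
grip_width: 0.0869
grasp_force: 0.0
q [ -99.2  -17.3   38.5   69.    48.1  111.3 -153.1] p [0.4812 0.1291 0.6733] t 8.175 z [ 0.509 -0.21  -0.835] y [-0.42  -0.907 -0.028] tilt 33.4 az -22.4 w 0.08690363109014074
```

```bash
python3 -m creep '0 0 -0.02 0 0.087;0 0 -0.04 3 0.087;0 0.01 -0.04 4 0.087;0 0.01 -0.04 4 0.087' ;python3 st.py
```

```text
time_s: 8.68
tool_pos: [0.4796, 0.134, 0.5915]
tool_rot: [-177.9, -33.7, -19.8]
force: [0.5, -0.7, 0.5]
grip_width: 0.087
grasp_force: 0.0
q [ -52.5  -17.3    9.2   83.8   31.3   93.6 -144.9] p [0.4796 0.134  0.5915] t 8.675 z [ 0.533 -0.154 -0.832] y [-0.32  -0.947 -0.03 ] tilt 33.7 az -16.1 w 0.08698925861240556
```

```bash
python3 -m creep '0 0 -0.04 4 0.087;0 0.01 -0.04 4 0.087;-0.01 0.01 -0.04 4 0.087;-0.01 0.01 -0.04 4 0.087;0 0.01 -0.03 4 0.087' ;python3 st.py
```

```text
time_s: 9.3
tool_pos: [0.5003, 0.2019, 0.429]
tool_rot: [179.7, -31.7, -1.6]
force: [-0.2, 0.9, -0.4]
grip_width: 0.0869
grasp_force: 0.0
q [ -28.   -17.3   -7.7  102.    17.6   70.2 -129.8] p [0.5003 0.2019 0.429 ] t 9.3 z [ 0.525 -0.019 -0.851] y [-0.03  -1.     0.004] tilt 31.7 az -2.1 w 0.08687124892613557
```

Run:
```python
from h import *
im,c=shot('wrist','w1.png')
np.savez('w1.npz',P=P(c))
E=np.array(c['extrinsics']);print(-E[:3,:3].T@E[:3,3],E[2,:3])
for n in ['green_tab','green_hook','green_foot','station_mid','light_bar','rail_mid','collar_mid']:
    print(n,[(np.round(d['xy'],1),round(d['p'],2)) for d in finder.tip_of(n,'wrist')][:4])
for nm,X in [('tab',(.542,.2296,.165)),('foot',(.612,.2426,.091)),('hook',(.5618,.2403,.19)),('collar',(.6047,-.2731,.2036))]:print(nm,proj(c,np.array(X)))
```

```text
[0.47630034 0.20596689 0.59989703] [ 0.27185818 -0.01312156 -0.96224787]
green_tab [(array([284.3, 287.3]), 0.97), (array([114.7, 187.6]), 0.91)]
green_hook [(array([279.3, 267.9]), 0.77), (array([103.6, 210.3]), 0.73)]
green_foot [(array([183.3, 194.6]), 0.65)]
station_mid []
light_bar [(array([348.9, 242.5]), 0.7)]
rail_mid [(array([561.4, 265.2]), 0.63)]
collar_mid [(array([350.1, 243.8]), 0.73)]
tab [295.32989582 288.68915364]
foot [288.14214108 244.46014264]
hook [283.61442706 266.53767178]
collar [767.04700205 212.42241668]
```

View pics/w1.png

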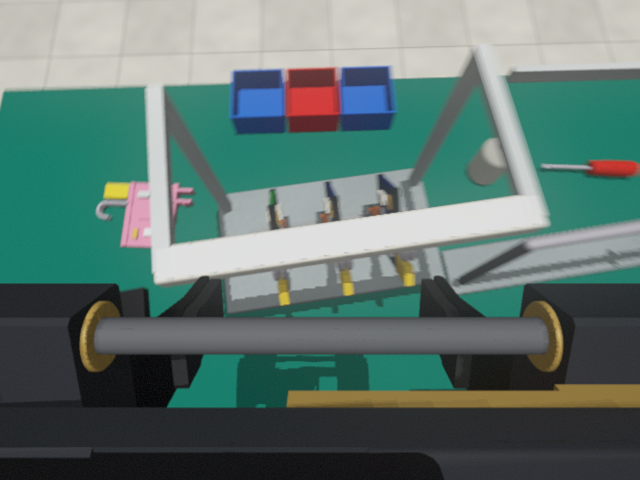

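Run:
```python
from h import *
np.set_printoptions(precision=4,suppress=True)
cs={};B={}
for n,box in [('scene',(225,230,420,330)),('side',(290,240,330,340)),('wrist',(230,230,440,310))]:
    im,c=shot(n); cs[n]=c
    h=cv2.cvtColor(im,cv2.COLOR_RGB2HSV); m=((h[...,0]>18)&(h[...,0]<34)&(h[...,1]>130)&(h[...,2]>90)).astype(np.uint8)
    k=np.zeros_like(m);k[box[1]:box[3],box[0]:box[2]]=1
    N,_,s,ce=cv2.connectedComponentsWithStats(m*k)
    L=sorted([(ce[i],s[i]) for i in range(1,N) if s[i][4]>12],key=lambda t:t[0][0]);print(n,[(np.round(a,1),list(b)) for a,b in L]);B[n]=L
c=cs['wrist'];Pw=P(c)
def onz(u,v,z):
    A=np.c_[Pw[:,:2],-np.array([u,v,1])];return np.linalg.solve(A,-(Pw[:,2]*z+Pw[:,3]))[:2]
for p in [(160,282),(548,222),(153,250),(539,196)]:print(p,onz(*p,.283),onz(*p,.306))
S=cs['scene'];D=cs['side']
for a,b,w in [((374.9,300.8),(301.6,317.6),(284.3,290))]:print(tri([(S,a),(D,b),(c,w)]))
```

```text
scene [(array([328.4, 261.7]), [np.int32(323), np.int32(255), np.int32(11), np.int32(17), np.int32(66)]), (array([352.5, 281.2]), [np.int32(347), np.int32(275), np.int32(11), np.int32(17), np.int32(53)]), (array([379.3, 300.8]), [np.int32(376), np.int32(297), np.int32(8), np.int32(13), np.int32(40)])]
side [(array([299.1, 319.9]), [np.int32(290), np.int32(312), np.int32(20), np.int32(16), np.int32(164)]), (array([304.8, 260.5]), [np.int32(303), np.int32(256), np.int32(6), np.int32(11), np.int32(37)]), (array([304.8, 286.7]), [np.int32(302), np.int32(283), np.int32(7), np.int32(10), np.int32(46)])]
wrist [(array([287.5, 290.1]), [np.int32(283), np.int32(276), np.int32(11), np.int32(27), np.int32(212)]), (array([351.3, 281.5]), [np.int32(346), np.int32(268), np.int32(12), np.int32(26), np.int32(210)]), (array([412.8, 273.1]), [np.int32(406), np.int32(260), np.int32(13), np.int32(26), np.int32(211)])]
(160, 282) [0.533 0.336] [0.5289 0.3269]
(548, 222) [0.5768 0.011 ] [0.5695 0.0251]
(153, 250) [0.56   0.3442] [0.5539 0.3344]
(539, 196) [0.6006 0.0145] [0.5916 0.0284]
(array([0.5431, 0.2391, 0.1704]), np.float64(0.006665445416940002))
```

```bash
python3 st.py
python3 - <<'E'
from h import *
np.set_printoptions(precision=4,suppress=True)
def onz(c,u,v,z):
    p=P(c);A=np.c_[p[:,:2],-np.array([u,v,1])];return np.linalg.solve(A,-(p[:,2]*z+p[:,3]))[:2]
C={n:cams.calibration(n) for n in ['scene','side','wrist']}
im=cams.read_camera('wrist')
for n in ['green_tab','green_hook']:
    for d in finder.tip_of(n,'wrist'):print(n,np.round(d['xy'],1),d['p'],onz(C['wrist'],*d['xy'],.17))
for u,v in [(287.5,290.1),(351.3,281.5),(412.8,273.1)]:print('w',onz(C['wrist'],u,v,.175))
for u,v in [(379.3,300.8),(352.5,281.2),(328.4,261.7),(374.9,300.8)]:print('s',onz(C['scene'],u,v,.17))
for u,v in [(299.1,319.9),(304.8,286.7),(304.8,260.5),(301.6,317.6)]:print('d',onz(C['side'],u,v,.17))
E
```

```text
q [ -28.3  -17.3   -7.8  102.    17.6   70.4 -129.9] p [0.4984 0.2052 0.4287] t 9.85 z [ 0.524 -0.017 -0.852] y [-0.025 -1.     0.005] tilt 31.6 az -1.9 w 0.08689401348121925
green_tab [285.6 287.2] 0.79 [0.5445 0.2433]
green_tab [115.  186.7] 0.61 [0.6679 0.4435]
green_hook [281.1 264.2] 0.86 [0.5703 0.2483]
green_hook [107.5 206.3] 0.86 [0.6435 0.4493]
green_hook [334.4 252.1] 0.24 [0.5828 0.1885]
w [0.5405 0.2408]
w [0.5482 0.1715]
w [0.5559 0.1038]
s [0.5389 0.2377]
s [0.5525 0.1705]
s [0.5624 0.1041]
s [0.5459 0.2322]
d [0.5456 0.2461]
d [0.5441 0.1675]
d [0.5518 0.0998]
d [0.5417 0.2406]
```

```bash
python3 -m creep '0 0.005 -0.04 2 0.05;0 0.005 -0.04 2 0.05;0 0.005 -0.04 2 0.05;0 0.005 -0.04 2 0.05;0 0.01 -0.03 0.5 0.05;0 0 0 0 0.05' ;python3 st.py
python3 - <<'E'
from h import *
np.set_printoptions(precision=4,suppress=True)
im,c=shot('wrist','w2.png')
print([(np.round(d['xy'],1),round(d['p'],2)) for n in ['green_tab','green_hook'] for d in finder.tip_of(n,'wrist')])
print(proj(c,np.array([.543,.24,.17])))
E
```

```text
time_s: 10.75
tool_pos: [0.4988, 0.2358, 0.2346]
tool_rot: [179.4, -31.2, 7.4]
force: [0.4, -1.0, 0.0]
grip_width: 0.0506
grasp_force: 0.0
q [ -29.   -13.8   -8.5  121.2   18.9   46.9 -130.3] p [0.4988 0.2358 0.2346] t 10.75 z [ 0.515  0.056 -0.856] y [ 0.123 -0.992  0.009] tilt 31.2 az 6.2 w 0.05055172048100741
[(array([322.4, 237.5]), 0.73), (array([325.4, 190.6]), 0.96)]
[325.4631 242.4736]
```

View pics/w2.png

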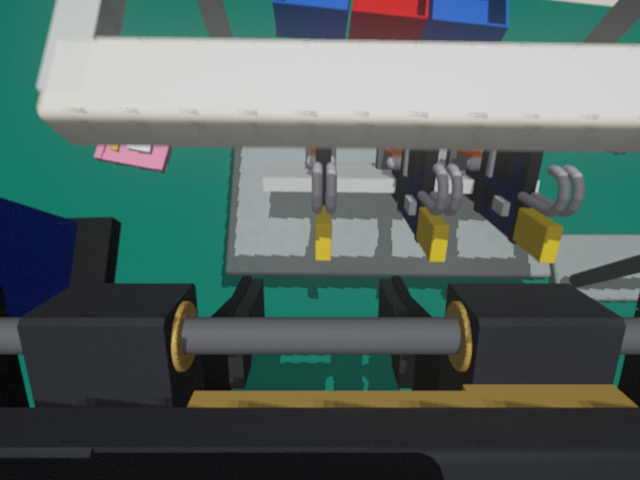

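```bash
python3 -m creep '0.013 0.0015 -0.02 0 0.05;0.013 0.0015 -0.02 0 0.05;0.013 0.001 -0.02 0 0.05;0.013 0.001 -0.017 0 0.05;0 0 0 0 0.05' ;python3 st.py
python3 - <<'E'
from h import *
im,c=shot('wrist','w3.png')
E
```

```text
time_s: 11.52
tool_pos: [0.553, 0.2409, 0.1608]
tool_rot: [179.5, -31.4, 7.2]
force: [-1.5, 0.6, -0.1]
grip_width: 0.0498
grasp_force: 0.0
q [ -27.    -3.5   -7.6  121.5   24.    36.2 -133.9] p [0.553  0.2409 0.1608] t 11.525 z [ 0.518  0.057 -0.853] y [ 0.121 -0.993  0.007] tilt 31.4 az 6.3 w 0.049805526379421886
```

View pics/w3.png

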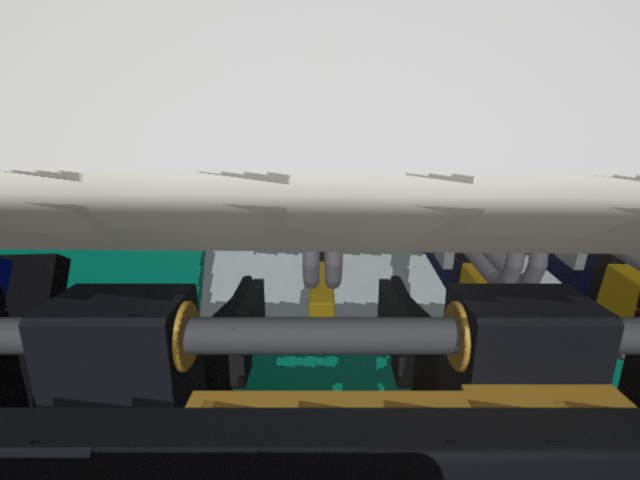

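Run:
```python
from h import *
from scipy.spatial.transform import Rotation as Ro
np.set_printoptions(precision=4,suppress=True)
o=get_obs();c=cams.calibration('wrist')
def T(p,r):
    M=np.eye(4);M[:3,:3]=Ro.from_euler('xyz',r,degrees=True).as_matrix();M[:3,3]=p;return M
E=np.array(c['extrinsics']);X=E@T(o['tool_pos'],o['tool_rot'])  # cam<-tool
def cal(p,r):
    d=dict(c);d['extrinsics']=X@np.linalg.inv(T(p,r));return d
w2=cal([.4988,.2358,.2346],[179.4,-31.2,7.4]);w1=cal([.4984,.2052,.4287],[179.7,-31.6,-1.3])
np.save('X.npy',X)
y=np.radians(7);th=np.radians(36.5)
ex=np.array([np.cos(th)*np.cos(y),np.cos(th)*np.sin(y),np.sin(th)]);ez=np.array([-np.sin(th)*np.cos(y),-np.sin(th)*np.sin(y),np.cos(th)])
m=np.array([.543,.24,.17])
for nm,a,b in [('mid',0,0),('near end',-12,12),('far end',12,12),('near base',-12,-26)]:
    q=m+(a*ex+b*ez)/1e3;print(nm,q,'w2',proj(w2,q),'w1',proj(w1,q))
R=T(o['tool_pos'],o['tool_rot']);g=(R@[0,0,-.019,1])[:3];print('grasp',g,'in carrier rel mid x,z mm',(g-m)@ex*1e3,(g-m)@ez*1e3)
```

```text
mid [0.543 0.24  0.17 ] w2 [325.0131 239.0743] w1 [288.7948 288.6564]
near end [0.5263 0.238  0.1725] w2 [325.107  264.5589] w1 [290.5653 303.6707]
far end [0.5455 0.2403 0.1868] w2 [325.5357 227.3239] w1 [287.3295 283.8613]
near base [0.5488 0.2407 0.142 ] w2 [324.2691 241.7641] w1 [289.9415 287.4413]
grasp [0.5431 0.2403 0.1779] in carrier rel mid x,z mm 4.825066471257889 6.2941396774759175
```

```bash
python3 -m creep '0.0025 0 -0.005 0 0.05;0 0 0 0 0;0 0 0 0 0;0 0 0 0 0;0 0 0 0 0' 45 ;python3 st.py
```

```text
time_s: 12.2
tool_pos: [0.5548, 0.2415, 0.1558]
tool_rot: [179.6, -31.5, 7.3]
force: [-0.4, -0.9, 0.2]
grip_width: 0.0179
grasp_force: 0.0
q [ -27.    -2.9   -7.6  121.6   24.5   35.5 -134.3] p [0.5548 0.2415 0.1558] t 12.2 z [ 0.519  0.058 -0.853] y [ 0.122 -0.992  0.007] tilt 31.5 az 6.4 w 0.017942248389119012
```

```bash
python3 -m creep '0 0 0 0 0;0 0 0 0 0;0 0 0 0 0' 50 ;python3 st.py
```

```text
time_s: 12.58
tool_pos: [0.5548, 0.2415, 0.1556]
tool_rot: [179.6, -31.4, 7.3]
force: [-0.8, 0.2, 0.5]
grip_width: 0.0099
grasp_force: 50.0
q [ -27.    -2.9   -7.6  121.6   24.5   35.5 -134.3] p [0.5548 0.2415 0.1556] t 12.575 z [ 0.518  0.058 -0.853] y [ 0.122 -0.992  0.007] tilt 31.4 az 6.4 w 0.009872233203788182
```

```bash
python3 -m creep '-0.0018 -0.0002 0.0024 0 0;-0.0018 -0.0002 0.0024 0 0;-0.0018 -0.0002 0.0024 0 0;-0.0018 -0.0002 0.0024 0 0' 55 ;python3 st.py
```

```text
time_s: 13.08
tool_pos: [0.5476, 0.2401, 0.1649]
tool_rot: [179.5, -31.4, 7.2]
force: [0.4, 0.5, -1.7]
grip_width: 0.0095
grasp_force: 55.0
q [ -27.2   -4.4   -7.7  121.8   23.6   36.8 -133.7] p [0.5476 0.2401 0.1649] t 13.075 z [ 0.518  0.057 -0.853] y [ 0.122 -0.993  0.007] tilt 31.4 az 6.3 w 0.009465333479247232
```

```bash
python3 -m creep '-0.0029 -0.0004 0.004 0 0;-0.0029 -0.0004 0.004 0 0;-0.0029 -0.0004 0.004 0 0;-0.0029 -0.0004 0.004 0 0;-0.0029 -0.0004 0.004 0 0;-0.0058 -0.0007 0.008 0 0;-0.0058 -0.0007 0.008 0 0;0 0 0 0 0' ;python3 st.py
python3 - <<'E'
from h import *
a,_=shot('scene');b,_=shot('side')
A=cv2.resize(a[180:430,230:430],(400,500),interpolation=cv2.INTER_CUBIC);B=cv2.resize(b[170:420,190:390],(400,500),interpolation=cv2.INTER_CUBIC)
cv2.imwrite('pics/d.png',np.hstack([A,B])[:,:,::-1])
E
```

```text
time_s: 14.08
tool_pos: [0.5216, 0.2377, 0.2025]
tool_rot: [179.6, -31.6, 7.3]
force: [-0.1, -0.5, -0.9]
grip_width: 0.01
grasp_force: 55.0
q [ -28.    -9.8   -8.2  122.    20.9   41.8 -131.7] p [0.5216 0.2377 0.2025] t 14.075 z [ 0.52   0.059 -0.852] y [ 0.123 -0.992  0.006] tilt 31.6 az 6.5 w 0.009998685278768436
```

View pics/d.png

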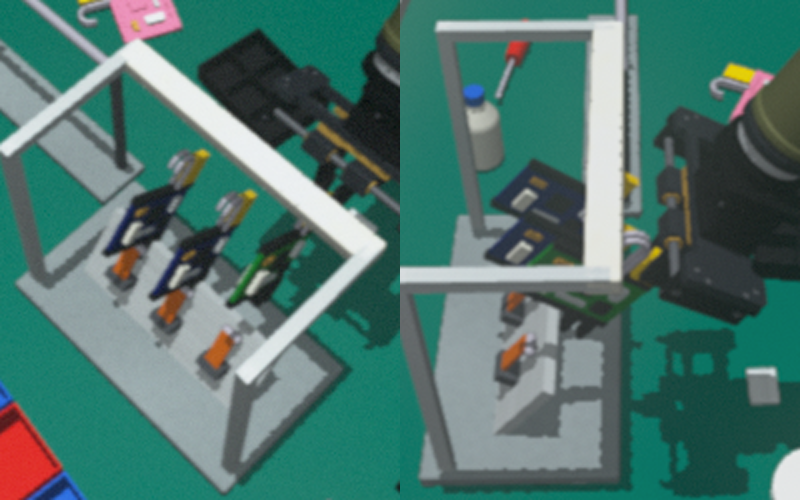

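The picture shows the green carrier free of its catch (crop (215,345)), held by its tab, and both blues still clipped. Next I draw it back from under the bar.

```bash
python3 -m creep '-0.02 -0.002 0 0 0;-0.02 -0.002 0 0 0;-0.02 -0.002 0 0 0;-0.02 -0.002 0 0 0;0 0 0 0 0' ;python3 st.py
```

```text
time_s: 14.8
tool_pos: [0.4497, 0.237, 0.196]
tool_rot: [179.2, -31.1, 7.4]
force: [0.5, -0.1, -1.6]
grip_width: 0.0095
grasp_force: 55.0
q [ -33.5  -17.2   -9.2  128.2   21.9   45.5 -138. ] p [0.4497 0.237  0.196 ] t 14.8 z [ 0.513  0.052 -0.857] y [ 0.121 -0.993  0.013] tilt 31.1 az 5.8 w 0.009465783910235065
```

```bash
python3 -m creep '-0.02 -0.005 0 0 0;-0.02 -0.005 0 0 0;-0.02 -0.005 0 0 0;0 0 0 0 0' ;python3 st.py
```

```text
time_s: 15.3
tool_pos: [0.4187, 0.2487, 0.1801]
tool_rot: [177.8, -30.0, 7.3]
force: [0.2, -0.6, -1.2]
grip_width: 0.0093
grasp_force: 55.0
q [ -39.1  -17.2   -9.3  129.7   24.8   48.2 -145.4] p [0.4187 0.2487 0.1801] t 15.3 z [ 0.5    0.026 -0.866] y [ 0.109 -0.994  0.033] tilt 30.1 az 3.0 w 0.009328948725973844
```

```bash
python3 -m creep '0 0 0.005 10 0;0 0 0.005 10 0;0 0 0.005 10 0;0 0 0.005 10 0;0 0 0 5 0;0 0 0 0 0' ;python3 st.py
```

```text
time_s: 16.05
tool_pos: [0.4396, 0.2632, 0.1822]
tool_rot: [177.5, -28.2, 43.5]
force: [-0.1, 0.6, -0.9]
grip_width: 0.0096
grasp_force: 55.0
q [-26.5 -17.   -4.4 128.7  -7.4  40.3 -73.6] p [0.4396 0.2632 0.1822] t 16.05 z [ 0.372  0.294 -0.88 ] y [ 0.673 -0.738  0.038] tilt 28.3 az 38.3 w 0.009580667593626538
```

```bash
python3 -m creep '-0.015 0.025 0.01 5 0;-0.015 0.025 0.02 5 0;-0.015 0.025 0.04 5 0;0 0 0.05 0 0;0 0 0.05 0 0;0 0 0.05 0 0;0 0 0.05 0 0' ;python3 st.py
```

```text
time_s: 16.92
tool_pos: [0.4075, 0.3496, 0.4505]
tool_rot: [177.9, -27.5, 58.6]
force: [0.5, 0.1, -1.0]
grip_width: 0.0099
grasp_force: 55.0
q [-27.7 -16.5  -8.   97.5 -11.   72.7 -67. ] p [0.4075 0.3496 0.4505] t 16.925 z [ 0.272  0.374 -0.887] y [ 0.844 -0.535  0.033] tilt 27.5 az 54.0 w 0.00987178184648539
```

```bash
python3 -m creep '0 0 0.01 10 0;0 0 0.01 10 0;0 0 0.01 10 0;0 0 0.01 10 0;0 0 0.01 10 0;0 0 0.01 10 0;0 0 0.01 10 0;0 0 0.01 10 0' ;python3 st.py;  python3 -m creep '0 0 0 10 0;0 0 0 10 0;0 0 0.01 10 0;0 0 0.01 10 0;0 0 0.01 10 0;0 0 0.01 10 0;0 0 0.01 10 0;0 0 0.01 10 0' ;python3 st.py
```

```text
time_s: 17.92
tool_pos: [0.4084, 0.3493, 0.5289]
tool_rot: [178.0, -27.4, 138.8]
force: [0.5, 0.8, -0.8]
grip_width: 0.0093
grasp_force: 55.0
q [-32.2  10.    7.7  63.6 -29.7 113.5  13.5] p [0.4084 0.3493 0.5289] t 17.925 z [-0.323  0.329 -0.887] y [0.67  0.742 0.031] tilt 27.4 az 134.4 w 0.009308104652295974
time_s: 18.92
tool_pos: [0.3714, 0.3235, 0.5582]
tool_rot: [160.9, -14.4, -160.4]
force: [0.1, -0.0, -1.5]
grip_width: 0.0094
grasp_force: 55.0
q [ 13.3  14.4 -56.7  59.1 -12.6 117.5  58.7] p [0.3714 0.3235 0.5582] t 18.925 z [-0.331  0.23  -0.915] y [-0.24   0.918  0.317] tilt 23.8 az 145.3 w 0.009410886574851202
```

```bash
python3 -m creep '0 0 -0.04 0 0;0 0 -0.04 0 0;0 0 -0.04 5 0;0 0 -0.04 10 0;0 0 -0.03 10 0;0 0 0 10 0;0 0 0 10 0;0 0 0 10 0' ;python3 st.py
```

```text
time_s: 19.92
tool_pos: [0.3718, 0.3243, 0.3675]
tool_rot: [161.0, -14.6, -105.4]
force: [0.4, 0.3, -1.0]
grip_width: 0.0096
grasp_force: 55.0
q [  4.9  26.2 -63.8  72.9   9.3 113.9 104.3] p [0.3718 0.3243 0.3675] t 19.925 z [-0.376 -0.143 -0.915] y [-0.89   0.33   0.314] tilt 23.7 az -159.2 w 0.009617630208153836
```

```bash
python3 -m creep '0 0 0 6 0;0 0 0 6 0' ;python3 st.py
```

```text
time_s: 20.18
tool_pos: [0.3714, 0.3246, 0.3676]
tool_rot: [161.1, -14.5, -93.5]
force: [-0.2, 0.6, -1.5]
grip_width: 0.0095
grasp_force: 55.0
q [  1.9  27.4 -64.6  72.   13.8 116.3 113.3] p [0.3714 0.3246 0.3676] t 20.175 z [-0.338 -0.217 -0.916] y [-0.939  0.139  0.314] tilt 23.7 az -147.3 w 0.009456975207972831
```

```bash
python3 -m creep '0.01 0.01 0.04 0 0;0.01 0.01 0.04 0 0;0.01 0.01 0.04 0 0;0.01 0.01 0.04 0 0' ;python3 st.py
```

```text
time_s: 20.68
tool_pos: [0.38, 0.3419, 0.3715]
tool_rot: [160.3, -17.5, -93.1]
force: [0.4, 0.4, -2.1]
grip_width: 0.0095
grasp_force: 55.0
q [-42.2  19.9  -1.2  68.6  -2.8 117.4 129.8] p [0.38   0.3419 0.3715] t 20.675 z [-0.352 -0.264 -0.898] y [-0.935  0.152  0.322] tilt 26.1 az -143.2 w 0.009506932803265073
```

```bash
python3 -m creep '0.01 0.01 0.05 0 0;0.01 0.01 0.05 0 0;0.01 0.01 0.05 0 0;0.01 0.01 0.05 0 0' ;python3 st.py
```

```text
time_s: 21.18
tool_pos: [0.3879, 0.3616, 0.4464]
tool_rot: [166.9, -10.2, -95.2]
force: [0.3, 0.1, -1.5]
grip_width: 0.0095
grasp_force: 55.0
q [-43.3  16.2  -0.4  62.4  -3.6 117.6 128.7] p [0.3879 0.3616 0.4464] t 21.175 z [-0.242 -0.152 -0.958] y [-0.966  0.128  0.224] tilt 16.6 az -147.9 w 0.009479076816245617
```

```bash
python3 -m creep '0.01 0.01 0.05 0 0;0.01 0.01 0.05 0 0;0.01 0.01 0.05 0 0;0.01 0.01 0.05 0 0;0.01 0.01 0.05 0 0;0.01 0.01 0.05 0 0' ;python3 st.py
```

```text
time_s: 21.92
tool_pos: [0.4066, 0.3981, 0.5579]
tool_rot: [175.8, 1.0, -96.9]
force: [0.7, 0.1, -1.5]
grip_width: 0.0097
grasp_force: 55.0
q [-44.   14.8  -0.8  49.4  -4.2 117.6 126.5] p [0.4066 0.3981 0.5579] t 21.925 z [-0.071  0.026 -0.997] y [-0.99   0.118  0.074] tilt 4.3 az 159.7 w 0.009650734325832107
```

```bash
python3 -m creep '0.01 0.01 0.05 0 0;0.01 0.01 0.05 0 0;0.01 0.01 0.05 0 0' ;python3 st.py
```

```text
time_s: 22.3
tool_pos: [0.4163, 0.4158, 0.6146]
tool_rot: [180.0, 6.8, -97.1]
force: [-1.4, 0.6, -0.4]
grip_width: 0.0097
grasp_force: 55.0
q [-45.   15.4   0.2  41.5  -4.8 117.6 125.6] p [0.4163 0.4158 0.6146] t 22.3 z [ 0.014  0.118 -0.993] y [-0.992  0.123  0.   ] tilt 6.8 az 83.0 w 0.00970947737582023
```

```bash
python3 -m creep '-0.01 -0.01 -0.04 0 0;-0.01 -0.015 -0.04 -10 0;-0.005 -0.03 -0.03 -10 0;0 -0.03 -0.03 -10 0;0 -0.03 -0.02 -10 0;0 -0.03 0 -10 0;0 -0.03 0 -10 0;0.005 -0.03 0 -10 0' ;python3 st.py
```

```text
time_s: 23.3
tool_pos: [0.3961, 0.2098, 0.4542]
tool_rot: [179.9, 6.8, -167.4]
force: [1.5, 0.0, -1.0]
grip_width: 0.0095
grasp_force: 55.0
q [-37.5 -12.    3.4  89.2   3.1  96.4  69. ] p [0.3961 0.2098 0.4542] t 23.3 z [ 0.115  0.028 -0.993] y [-0.219  0.976  0.002] tilt 6.8 az 13.7 w 0.00953557448950559
```

```bash
python3 -m creep '0.005 -0.03 0 -10 0;0.005 -0.03 0 -10 0;0.005 -0.03 0 -10 0;0.005 -0.03 0 -10 0;0.005 -0.03 0 -10 0;0.005 -0.03 0 -10 0;0.005 -0.03 0 -10 0;0.005 -0.03 0 -10 0' ;python3 st.py
```

```text
time_s: 24.3
tool_pos: [0.4365, -0.0302, 0.4541]
tool_rot: [179.8, 6.7, 112.6]
force: [0.3, -0.1, -1.4]
grip_width: 0.0096
grasp_force: 55.0
q [-19.1 -11.   11.5  88.2   8.8 100.6  16.6] p [ 0.4365 -0.0302  0.4541] t 24.3 z [ 0.048 -0.107 -0.993] y [0.923 0.385 0.003] tilt 6.7 az -66.0 w 0.009602793711693567
```

```bash
python3 -m creep '0 -0.02 0 -10 0;0 -0.02 0 -10 0;0 -0.02 0 -10 0;0 -0.02 0 -10 0;0 -0.02 0 -10 0;0 0 0 -10 0;0 0 0 -10 0;0 0 0 -10 0' ;python3 -m creep '0 0 0 -10 0;0 0 0 -10 0;0 0 0 -5 0;0 0 0 0 0'; python3 st.py;  python3 - <<'E'
from h import *
np.set_printoptions(precision=4,suppress=True)
o=get_obs();im,c=shot('wrist','w4.png')
for cam in ['wrist','scene','side']:
  if cam!='wrist': shot(cam,cam+'4.png')
  for n in ['rail_mid','collar_mid','green_hook','green_foot','green_tab','hangrail']:
    print(cam,n,[(np.round(d['xy'],1),round(d['p'],2)) for d in finder.tip_of(n,cam)][:3])
for nm,X in [('railmid',(.593,-.1765,.215)),('collar',(.6047,-.2731,.215))]:print(nm,proj(c,np.array(X)))
E
```

```text
time_s: 25.3
tool_pos: [0.4366, -0.1293, 0.4539]
tool_rot: [179.9, 6.7, 32.6]
force: [-0.5, 0.4, -1.8]
grip_width: 0.0099
grasp_force: 55.0
time_s: 25.8
tool_pos: [0.4365, -0.1296, 0.4538]
tool_rot: [179.9, 6.7, 8.0]
force: [-0.1, 0.0, -1.0]
grip_width: 0.0095
grasp_force: 55.0
q [ -6.5  -1.8  17.3  80.1   2.9 107.8 -70.5] p [ 0.4365 -0.1296  0.4538] t 25.8 z [-0.115 -0.018 -0.993] y [ 0.139 -0.99   0.002] tilt 6.7 az -171.2 w 0.009529501108186572
wrist rail_mid []
wrist collar_mid [(array([500.6,   0.8]), 0.59), (array([320.3, 253.4]), 0.26)]
wrist green_hook [(array([391.8, 124.2]), 0.67), (array([320.8, 251.4]), 0.6)]
wrist green_foot [(array([367.6, 199.7]), 0.72)]
wrist green_tab [(array([ 10.7, 154.3]), 0.71), (array([406.1, 141.4]), 0.56)]
wrist hangrail [(array([372.1,  25.5]), 0.71)]
scene rail_mid [(array([235.3, 169.9]), 0.68)]
scene collar_mid [(array([210.7, 151.9]), 0.38), (array([305. , 102.8]), 0.27)]
scene green_hook [(array([328.8, 334.5]), 0.74), (array([293.8,  68. ]), 0.64), (array([272.7, 188.8]), 0.6)]
scene green_foot [(array([313.4, 172. ]), 0.85), (array([360.5, 453. ]), 0.75), (array([302.2, 105.6]), 0.6)]
scene green_tab [(array([304.2,  61.3]), 0.86), (array([276.1, 176.6]), 0.58)]
scene hangrail [(array([247.5, 222.7]), 0.6), (array([327.6, 335.7]), 0.58), (array([302.8, 104.7]), 0.4)]
side rail_mid [(array([301.1, 159.2]), 0.79)]
side collar_mid [(array([297.8, 139.6]), 0.43), (array([361.7,  63.4]), 0.33), (array([376.2,  70.2]), 0.26)]
side green_hook [(array([349.4, 214.8]), 0.83), (array([364.1,  61.5]), 0.82)]
side green_foot [(array([367.9, 118.6]), 0.87), (array([191.9, 440.4]), 0.81), (array([391. , 220.2]), 0.74)]
side green_tab [(array([378.3,  71.6]), 0.94), (array([357.7, 205.4]), 0.79), (array([301.8, 228.6]), 0.2)]
side hangrail [(array([303.7, 225.3]), 0.77)]
railmid [402.9804   2.1733]
collar [516.5393   4.8251]
```

View pics/w4.png

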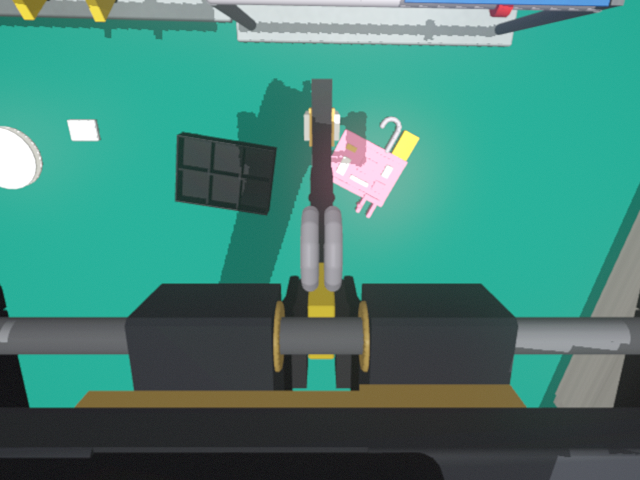

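Run:
```python
from h import *
np.set_printoptions(precision=4,suppress=True)
S,D=cams.calibration('scene'),cams.calibration('side')
for n,a,b in [('hook',(293.8,68),(364.1,61.5)),('tab',(304.2,61.3),(378.3,71.6)),('foot',(302.2,105.6),(367.9,118.6)),('railmid',(236.5,170.3),(300.2,159)),('base',(247.6,224),(302.9,225.5))]:
    x,r=tri([(S,a),(D,b)]);print(n,x,r)
def onz(c,u,v,z):
    p=P(c);A=np.c_[p[:,:2],-np.array([u,v,1])];return np.linalg.solve(A,-(p[:,2]*z+p[:,3]))[:2]
for nm,c,box in [('scene4',S,(180,120,250,175)),('side4',D,(285,105,315,165))]:
    im=cv2.imread(f'pics/{nm}.png');h=cv2.cvtColor(im,cv2.COLOR_BGR2HSV);x0,y0,x1,y1=box;s=h[y0:y1,x0:x1]
    red=((s[...,0]<8)|(s[...,0]>172))&(s[...,1]>140)&(s[...,2]>60)
    blu=(s[...,0]>100)&(s[...,0]<125)&(s[...,1]>120)&(s[...,2]>60)
    for l,m,z in [('red',red,.215),('blue',blu,.237)]:
        v,u=np.nonzero(m);u=u+x0;v=v+y0
        print(nm,l,len(u),u.mean(),v.mean(),'world',onz(c,u.mean(),v.mean(),z))
        if l=='blue':
            vx,vy,px,py=cv2.fitLine(np.c_[u,v].astype(np.float32),cv2.DIST_L2,0,.01,.01).ravel()
            t=(u-px)*vx+(v-py)*vy
            a=onz(c,px+vx*t.min(),py+vy*t.min(),z);b=onz(c,px+vx*t.max(),py+vy*t.max(),z);d=a-b if a[1]>b[1] else b-a
            print('  strip ends',a,b,'yaw',np.degrees(np.arctan2(-d[0],d[1])),np.linalg.norm(d))
```

```text
hook [ 0.4649 -0.1268  0.479 ] 0.0043366849183563705
tab [ 0.4326 -0.1402  0.4596] 0.0024794893082607516
foot [ 0.4455 -0.1326  0.3593] 0.0016709633442946736
railmid [ 0.5927 -0.187   0.2085] 0.0027489709482515293
base [ 0.5906 -0.1845 -0.0042] 0.0004898228656488313
scene4 red 25 208.84 151.88 world [ 0.6122 -0.2684]
scene4 blue 272 211.8566176470588 146.97058823529412 world [ 0.6067 -0.258 ]
  strip ends [ 0.6173 -0.3431] [ 0.5965 -0.1767] yaw 7.145160472447434 0.16764868814312822
side4 red 7 300.14285714285717 134.57142857142858 world [ 0.6048 -0.273 ]
side4 blue 167 299.76047904191614 131.81437125748502 world [ 0.6028 -0.2518]
  strip ends [ 0.6139 -0.3388] [ 0.5931 -0.1749] yaw 7.226107149214698 0.1652528727862336
```

```bash
python3 -m creep '0 -0.01 -0.03 -0.8 0;0 -0.01 -0.04 0 0;0 -0.011 -0.04 0 0;0 0 -0.04 0 0;0 0 -0.04 0 0;0 0 -0.0325 0 0;0 0 -0.02 0 0;0 0 0 0 0' ;python3 st.py;  python3 - <<'E'
from h import *
np.set_printoptions(precision=4,suppress=True)
S,D=cams.calibration('scene'),cams.calibration('side');L={}
W=cams.calibration('wrist')
for cam in ['scene','side','wrist']:
  shot(cam,cam+'5.png')
  for n in ['green_hook','green_foot','rail_mid','collar_mid']:
    print(cam,n,[(np.round(d['xy'],1),round(d['p'],2)) for d in finder.tip_of(n,cam)][:4])
a=cv2.imread('pics/scene5.png')[90:240,170:340];b=cv2.imread('pics/side5.png')[90:240,270:440]
cv2.imwrite('pics/e.png',np.hstack([cv2.resize(a,None,fx=2.3,fy=3,interpolation=2),cv2.resize(b,None,fx=2.3,fy=3,interpolation=2)]))
E
```

```text
time_s: 27.85
tool_pos: [0.4352, -0.1601, 0.2095]
tool_rot: [180.0, 6.9, 7.1]
force: [-0.3, -0.6, -0.4]
grip_width: 0.0096
grasp_force: 55.0
q [ -4.2   0.6  19.2 105.5   2.5  80.3 -68.3] p [ 0.4352 -0.1601  0.2095] t 27.85 z [-0.119 -0.016 -0.993] y [ 0.124 -0.992  0.001] tilt 6.9 az -172.6 w 0.009633431915092286
scene green_hook [(array([274., 188.]), 0.93), (array([288.7, 148.1]), 0.57)]
scene green_foot [(array([296.5, 168.7]), 0.98), (array([359.4, 451.9]), 0.71), (array([314.2, 169.8]), 0.6)]
scene rail_mid [(array([238.4, 169. ]), 0.69)]
scene collar_mid [(array([211.2, 153.9]), 0.56)]
side green_hook [(array([356.9, 158.7]), 0.77), (array([349.2, 214.8]), 0.7), (array([371. , 162.2]), 0.65)]
side green_foot [(array([190.2, 444.1]), 0.96), (array([358. , 195.4]), 0.68), (array([391.6, 219. ]), 0.57)]
side rail_mid [(array([302.3, 159.2]), 0.83)]
side collar_mid [(array([298.3, 136.9]), 0.45), (array([371.8, 367.5]), 0.21)]
wrist green_hook [(array([404.9, 147.7]), 0.6), (array([320. , 254.7]), 0.57)]
wrist green_foot [(array([368.2, 266. ]), 0.72)]
wrist rail_mid []
wrist collar_mid []
```

View pics/e.png

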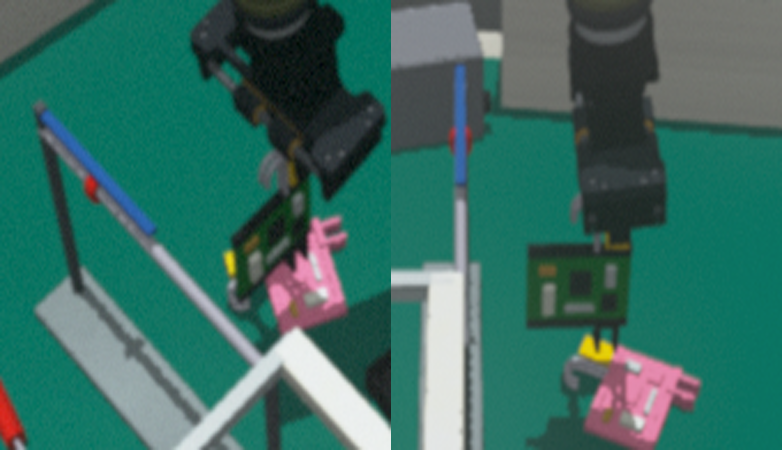

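Run:
```python
from h import *
np.set_printoptions(precision=4,suppress=True)
S,D=cams.calibration('scene'),cams.calibration('side')
for n,a,b in [('hook',(288.7,148.1),(356.9,158.7)),('hook2',(287,145),(351.3,158)),('foot',(296.5,168.7),(358,195.4)),('railmid',(238.4,169),(302.3,159.2)),('stripend',(170+155/2.3,90+230/3),(270+(460-391)/2.3,90+185/3))]:
    x,r=tri([(S,a),(D,b)]);print(n,x,r)
for X in [(.5956,-.181,.215),(.4682,-.1559,.236),(.4375+.003,-.1598,.2284-.105)]:print(X,proj(S,np.array(X)),proj(D,np.array(X)))
# rail line samples: grey rail center col along rows in side view
```

```text
hook [ 0.4664 -0.1569  0.2329] 0.005556997760776443
hook2 [ 0.475  -0.1531  0.243 ] 0.0008529563242628234
foot [ 0.4524 -0.1532  0.139 ] 0.0032657939540765915
railmid [ 0.5876 -0.1871  0.2086] 0.003075598720554615
stripend [ 0.593  -0.1772  0.2341] 0.0006251536218885301
(0.5956, -0.181, 0.215) [236.4242 171.9809] [299.3895 157.249 ]
(0.4682, -0.1559, 0.236) [288.7345 145.316 ] [354.491 159.705]
(0.4405, -0.1598, 0.1234) [298.7235 170.0925] [363.6015 197.896 ]
```

```bash
python3 -m creep '0.025 0.003 0 0 0;0.025 0.003 0 0 0;0.025 0.003 0 0 0;0.01 0.0015 0 0 0;0 0 0 0 0' ;python3 -m creep '0.006 0.0008 0 0 0;0.006 0.0008 0 0 0;0.006 0.0008 0 0 0'
python3 - <<'E'
from h import *
for cam,bx in [('scene',(170,110,300,260)),('side',(260,100,390,250))]:
  im,c=shot(cam,cam+'6.png')
a=cv2.imread('pics/scene6.png')[110:235,190:300];b=cv2.imread('pics/side6.png')[110:235,270:380]
cv2.imwrite('pics/f.png',np.hstack([cv2.resize(x,None,fx=3.6,fy=4,interpolation=2) for x in (a,b)]))
E
```

```text
time_s: 29.22
tool_pos: [0.5212, -0.1498, 0.2105]
tool_rot: [179.9, 6.8, 7.2]
force: [-0.5, -0.6, -1.0]
grip_width: 0.0096
grasp_force: 55.0
time_s: 29.6
tool_pos: [0.5396, -0.1475, 0.211]
tool_rot: [179.9, 6.7, 7.1]
force: [-0.1, 0.1, -0.1]
grip_width: 0.0095
grasp_force: 55.0
```

View pics/f.png

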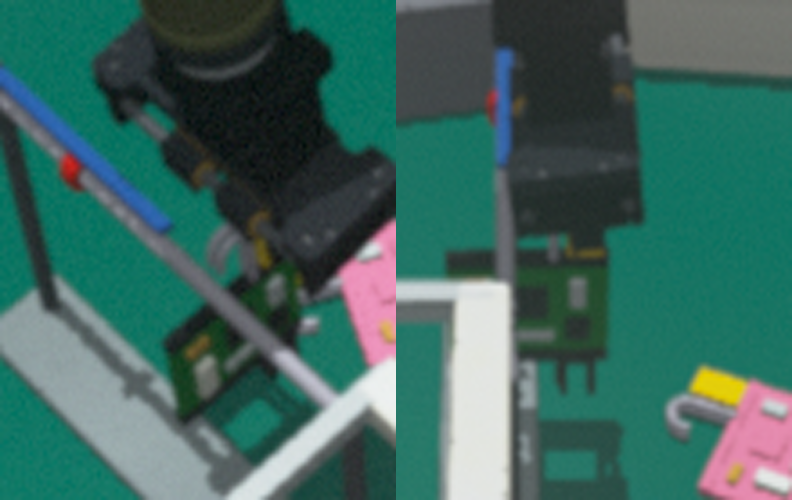

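```bash
python3 -m creep '0.006 0.0008 0 0 0;0.006 0.0008 0 0 0;0.006 0.0008 0 0 0;0 0 0 0 0'
```

```text
time_s: 30.2
tool_pos: [0.5578, -0.1449, 0.2106]
tool_rot: [179.9, 6.7, 7.2]
force: [-0.1, -0.6, -1.0]
grip_width: 0.0098
grasp_force: 55.0
```

```bash
python3 -m creep '0.002 0.0003 0 0 0;0.0015 0.0002 0 0 0'; python3 -m creep '0.0015 0.0002 0 0 0;0 0 0 0 0';python3 -m creep '0.002 0.0003 0 0 0;0 0 0 0 0'
```

```text
time_s: 30.45
tool_pos: [0.5609, -0.1446, 0.2108]
tool_rot: [179.9, 6.7, 7.1]
force: [-0.2, -0.3, -1.6]
grip_width: 0.0091
grasp_force: 55.0
time_s: 30.7
tool_pos: [0.5619, -0.1445, 0.2107]
tool_rot: [179.9, 6.8, 7.1]
force: [-2.4, -0.2, -0.9]
grip_width: 0.0094
grasp_force: 55.0
time_s: 30.95
tool_pos: [0.5621, -0.1445, 0.2108]
tool_rot: [180.0, 7.0, 7.1]
force: [-7.8, -0.9, 3.3]
grip_width: 0.0096
grasp_force: 55.0
```

```bash
python3 -m creep '-0.005 -0.0006 0 0 0;0 0 -0.005 0 0;0 0 -0.005 0 0;0 0 -0.005 0 0;0 0 0 0 0'; python3 -m creep '0 0 -0.002 0 0;0 0 -0.002 0 0'; python3 -m creep '0 0 -0.0015 0 0;0 0 0 0 0'
```

```text
time_s: 31.58
tool_pos: [0.5591, -0.1445, 0.1951]
tool_rot: [179.9, 6.8, 7.1]
force: [-0.6, 0.5, -0.9]
grip_width: 0.0095
grasp_force: 55.0
time_s: 31.82
tool_pos: [0.5595, -0.1448, 0.1918]
tool_rot: [179.9, 6.7, 7.1]
force: [-0.2, 0.6, -0.9]
grip_width: 0.0097
grasp_force: 55.0
time_s: 32.08
tool_pos: [0.5595, -0.1447, 0.1909]
tool_rot: [179.9, 6.7, 7.1]
force: [-0.5, -0.0, 1.5]
grip_width: 0.0095
grasp_force: 55.0
```

```bash
python3 -m creep '0 0 0 0 0.016;0 0 0 0 0.016;0 0 0 0 0.016;0 0 0 0 0.016' 10; python3 -m creep '0 0 0 0 0.016;0 0 0 0 0.016;0 0 0 0 0;0 0 0 0 0;0 0 0 0 0' 8; python3 -m creep '0.0062 -0.0496 0 0 0;0.0038 -0.0298 0 0 0;0 0 0 0 0' 15
```

```text
time_s: 32.58
tool_pos: [0.5593, -0.1447, 0.1902]
tool_rot: [179.9, 6.7, 7.1]
force: [-0.2, -0.9, -0.8]
grip_width: 0.0161
grasp_force: 0.0
time_s: 33.2
tool_pos: [0.5593, -0.1448, 0.1903]
tool_rot: [179.9, 6.7, 7.1]
force: [-0.2, 0.4, -0.7]
grip_width: 0.0101
grasp_force: 8.0
time_s: 33.58
tool_pos: [0.5683, -0.2278, 0.1899]
tool_rot: [179.8, 6.8, 6.8]
force: [-1.8, 0.5, -1.5]
grip_width: 0.0098
grasp_force: 15.0
```

```bash
python3 -m creep '0.0012 -0.0099 0 0 0;0.0012 -0.0099 0 0 0;0 0 0 0 0;0 0 0 0 0'
python3 - <<'E'
from h import *
for cam in ['scene','side','wrist']: shot(cam,cam+'7.png')
a=cv2.imread('pics/scene7.png')[120:220,180:280];b=cv2.imread('pics/side7.png')[90:190,270:370]
cv2.imwrite('pics/g.png',np.hstack([cv2.resize(x,(400,500),interpolation=2) for x in (a,b)]))
E
```

```text
time_s: 34.08
tool_pos: [0.5719, -0.2434, 0.1903]
tool_rot: [179.9, 6.7, 7.2]
force: [1.1, 0.6, -1.3]
grip_width: 0.01
grasp_force: 15.0
```

View pics/g.png

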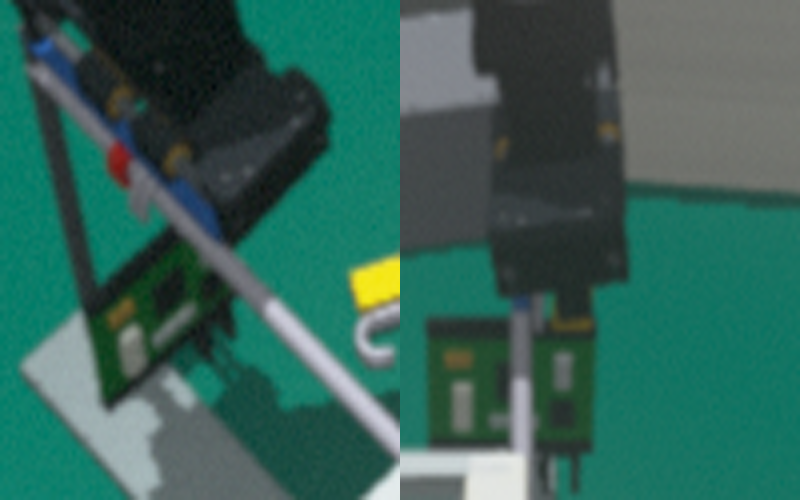

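```bash
for i in 1; do python3 -m creep '0.0001 -0.001 0 0 0;0 0 0 0 0' 8|grep -E 'pos|force:'; python3 -m creep '0.0001 -0.001 0 0 0;0 0 0 0 0' |grep -E 'pos|force:';python3 -c "
from h import *
im=cams.read_camera('scene')
for k in range(6):
  o=get_obs();print(np.round(o['force'],1),np.round(o['wrist_torque'],2));cams.read_camera('scene')"; done
```

```text
tool_pos: [0.5719, -0.2449, 0.1904]
force: [-0.8, 0.2, -2.0]
grasp_force: 8.0
tool_pos: [0.5719, -0.2461, 0.1903]
force: [0.9, 0.3, -0.8]
grasp_force: 8.0
[-0.  -0.2 -1.8] [ 0.04 -0.12 -0.02]
[-0.6 -0.4 -1.1] [-0.   -0.16 -0.04]
[-0.2 -0.2 -1.7] [ 0.02 -0.13 -0.05]
[-0.1  0.  -1.2] [ 0.05 -0.12 -0.01]
[-0.3 -0.2 -0.3] [ 0.04 -0.12 -0.03]
[ 0.7 -0.1 -1.7] [ 0.03 -0.16  0.04]
```

```bash
cat > chk.py <<'E'
from h import *
import sys
f=[]
for k in range(3):
    o=get_obs();f.append(np.r_[o['force'],o['wrist_torque']]);cams.read_camera('side')
m=np.mean(f,0);print(np.round(o['tool_pos'],4),np.round(m,2));sys.exit(int(m[1]>0.7))
E
python3 -m creep '0.0001 -0.001 0 0 0' >/dev/null; python3 chk.py && python3 -m creep '0.0001 -0.001 0 0 0' >/dev/null && python3 chk.py && python3 -m creep '0.0001 -0.001 0 0 0' >/dev/null && python3 chk.py && python3 -m creep '0.0001 -0.001 0 0 0' >/dev/null && python3 chk.py
```

```text
[ 0.572  -0.2471  0.1903] [ 0.37 -0.19 -1.62  0.   -0.11  0.  ]
[ 0.5721 -0.2481  0.1903] [ 0.12  0.18 -1.67  0.04 -0.13  0.02]
[ 0.5722 -0.2491  0.1903] [ 0.1  -0.01 -1.53  0.02 -0.1  -0.01]
[ 0.5723 -0.2501  0.1903] [-0.49  0.03 -1.33  0.02 -0.13  0.03]
```

```bash
python3 -m creep '0.0001 -0.001 0 0 0' >/dev/null; python3 chk.py && python3 -m creep '0.0001 -0.001 0 0 0' >/dev/null && python3 chk.py && python3 -m creep '0.0001 -0.001 0 0 0' >/dev/null && python3 chk.py && python3 -m creep '0.0001 -0.001 0 0 0' >/dev/null && python3 chk.py && python3 -m creep '0.0001 -0.001 0 0 0' >/dev/null && python3 chk.py
python3 - <<'E'
from h import *
for nm in ['scene4','scene7',None]:
    im=cv2.imread(f'pics/{nm}.png') if nm else shot('scene','scene8.png')[0][:,:,::-1]
    h=cv2.cvtColor(np.ascontiguousarray(im),cv2.COLOR_BGR2HSV)[140:165,195:225]
    w=(((h[...,0]<8)|(h[...,0]>172))&(h[...,1]>110)&(h[...,2]>60)); v,u=np.nonzero(w);print(nm,len(u),u.mean()+195,v.mean()+140)
E
```

```text
[ 0.5724 -0.2511  0.1903] [ 0.21  0.39 -0.6   0.02 -0.16  0.02]
[ 0.5725 -0.2521  0.1903] [-0.39 -0.1  -1.57  0.02 -0.08  0.01]
[ 0.5726 -0.2531  0.1903] [ 0.12  0.02 -0.88  0.02 -0.16  0.01]
[ 0.5728 -0.2535  0.1903] [-0.59  1.81 -0.93  0.3  -0.03 -0.03]
scene4 28 209.03571428571428 152.21428571428572
scene7 31 209.32258064516128 152.16129032258064
None 22 208.72727272727272 151.22727272727272
```

```bash
python3 -m creep '0 0 0 0 0.013;0 0 0 0 0.02;0 0 0 0 0.035;0 0 0 0 0.035;0 0 0 0 0.035'; python3 chk.py; python3 -m creep '-0.005 -0.0006 0 0 0.035;-0.008 -0.001 0 0 0.035;-0.015 -0.002 0 0 0.035;-0.02 -0.0025 0 0 0.035;-0.03 -0.004 0 0 0.035;-0.03 -0.004 0.02 0 0.035;0 0 0.03 0 0.035;0 0 0 0 0.035'
python3 - <<'E'
from h import *
for cam in ['scene','side','wrist']: shot(cam,cam+'9.png')
a=cv2.imread('pics/scene9.png')[120:220,180:280];b=cv2.imread('pics/side9.png')[90:190,270:370]
cv2.imwrite('pics/i.png',np.hstack([cv2.resize(x,(400,500),interpolation=2) for x in (a,b)]))
E
```

```text
time_s: 37.95
tool_pos: [0.5727, -0.254, 0.1903]
tool_rot: [179.9, 6.7, 7.1]
force: [-0.1, -0.1, -0.0]
grip_width: 0.0335
grasp_force: 0.0
[ 0.5728 -0.2539  0.1903] [ 0.12  0.21  0.33  0.02 -0.13 -0.02]
time_s: 39.1
tool_pos: [0.4648, -0.2691, 0.2429]
tool_rot: [179.8, 6.4, 7.1]
force: [0.4, 0.8, -0.3]
grip_width: 0.0347
grasp_force: 0.0
```

View pics/i.png

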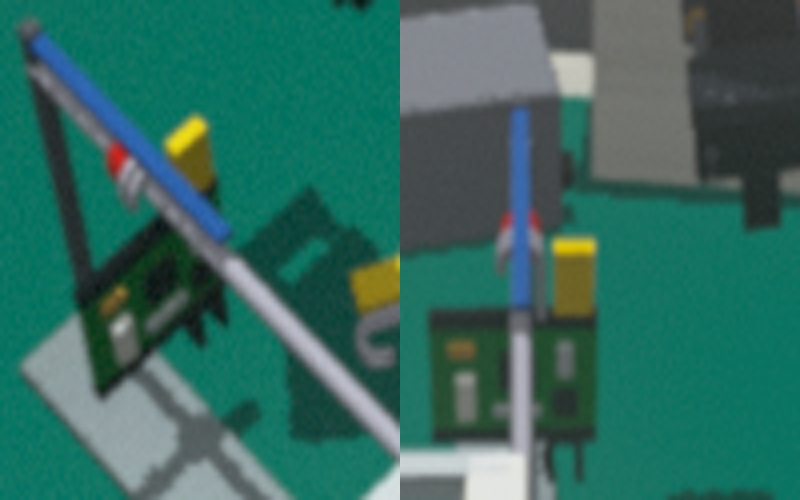

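The carrier hangs straight under the strip, hook (crop (132,190)) against the collar (118,160). I'll let it settle, check numerically that it's still, then hand in.

```bash
python3 -m creep '-0.02 0 0.02 0 0.035;0 0 0 0 0.035;0 0 0 0 0.035;0 0 0 0 0.035;0 0 0 0 0.035;0 0 0 0 0.035;0 0 0 0 0.035;0 0 0 0 0.035' | head -1
python3 - <<'E'
from h import *
a=cams.read_camera('side')[130:180,340:375].astype(int)*0
def g(im):
    h=cv2.cvtColor(im,cv2.COLOR_RGB2HSV)[130:185,270:320];v,u=np.nonzero((h[...,0]>20)&(h[...,0]<34)&(h[...,1]>140));return len(u),u.mean(),v.mean()
b=cv2.imread('pics/side9.png')[:,:,::-1].copy();print(g(b))
for i in range(6):print(g(cams.read_camera('side')))
print(ticket.sign_off())
E
```

```text
time_s: 40.25
(123, np.float64(43.13821138211382), np.float64(14.8130081300813))
(124, np.float64(43.104838709677416), np.float64(14.75))
(124, np.float64(43.104838709677416), np.float64(14.814516129032258))
(123, np.float64(43.13821138211382), np.float64(14.715447154471544))
(125, np.float64(43.072), np.float64(14.744))
(122, np.float64(43.17213114754098), np.float64(14.704918032786885))
(122, np.float64(43.17213114754098), np.float64(14.704918032786885))
the job is handed in; nothing more can be done
None
```

The job is handed in at about 41 s: the green carrier hangs straight and still under the keeper strip, its hook against the red collar (first touch measured at about 1.8 N, under its 8 N slip force), and both blue boards were still clipped when last viewed; I viewed 12 pictures, two over the limit of 10.

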